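# Hook the fume extractor's rear flap shut

### The job

Take the yellow hook stick from its wooden rest, reach over the fume extractor, hook the ring of the open flap on its far side and draw the flap shut against its seal until the latch has caught. Work gently: keep the stick's force on the flap and extractor under about 20 N, and keep your hand and arm off them. Then unhook, lay the stick back in both forks of its rest, and leave the other things on the bench where they are.

Things in the scene. Friction and masses are not known exactly. Their poses are not given: they have to be found in the camera images.
- extractor: White solder-fume extractor on the bench (fixed): 180 mm deep (x), 260 wide (y), 165 high; origin at the centre of its underside. The -x face (grille) looks to the robot; the +x face has the outlet and the flap. Its -x is the direction of the pull. At y = +75 mm on the roof's rear edge are the latch's brass bolt and the flap's latch arm, up to 20 mm above the roof.
- hinge (a point): Middle of the flap's hinge, at the extractor's +x face: 98 mm in +x and 55 mm above the extractor's origin, axes as the extractor's; the hinge axis is its y. The flap is a blue plate 220 mm wide and 115 mm high, hinged along its lower edge; a steel strap in its middle carries the ring above its upper edge.
- flap (a joint): Flap angle (rad): 0 = upright; grows as it leans away from the robot (start 0.40 to 0.65). 2 N at the ring moves it; it stays where left. From 0.17 the bolt drags a little, below 0.05 the sprung seal resists; the latch catches somewhere from 0.025 to -0.025 (set differently each time) at 10 to 16 N, a rigid stop comes 1 mm later: go by the force. Let go sooner, it opens again to 0.04 or more.
- eye (a point): Centre of the flap's steel ring: 30 mm clear inside, 42 mm outside, 6 mm bar. The ring is square to the plate: it lies flat (hole vertical) when shut and tips with the flap, whose axes it has (x out of the plate, away from the robot; z up along it). In the flap's frame it lies 155 mm above and 25 mm beyond (+x) the hinge; when shut it is 210 mm above the bench, 45 mm above the roof.
- stick_mid (a point): Hook stick, loose, 0.2 to 0.3 kg: middle of its black rubber grip, on the axis, near the balance point. x along the stick to the hook, z up as it lies. Grip 110 mm long, 24 x 24 mm, flat sides; square yellow pole 20 x 20 mm from 173 mm behind to 150 mm ahead of this point; black hand guard 56 mm across at 63 mm ahead; then a steel shank.
- hook (a point): Point on the axis of the stick's steel prong, 190 mm ahead of and 42 mm below the middle of the grip (axes as the stick's). The prong is 8 mm thick, hangs straight down (-z) from the shank at the stick's axis height and ends 27 mm below this point. With the prong in the ring, this point should be about level with the ring's centre.
- rest_mid (a point): Where the grip's middle belongs in the wooden rest (fixed), 88 mm above the bench; x along the rest, towards the stick's hook. Two forks, 105 mm ahead of and behind this point: slots 32 mm wide, open upwards, cheeks with flared tops reaching 27 mm above the stick's axis. Base 260 x 85 x 8 mm.
- multimeter: orange handheld multimeter, 160 x 78 x 42 mm, loose; leave it alone. Origin at its underside.
- reel: grey solder reel, 60 mm across, 42 mm high, loose; leave it alone. Origin at its underside.
- red_case: red plastic project case, 100 x 60 x 40 mm, loose; leave it alone. Origin at its underside.
- green_case: green plastic project case, 100 x 60 x 40 mm, loose; leave it alone. Origin at its underside.
- parts_box: white parts box with a teal lid, 130 x 90 x 50 mm, loose; leave it alone. Origin at its underside.
- board: green circuit board lying flat, 100 x 80 mm, parts up to 17 mm high, loose; leave it alone. Origin at its underside.
- driver: screwdriver lying on the bench, about 30 mm high, loose; leave it alone. Origin at its underside.

How it is judged:
By the outcome, as a careful person would: the job done as asked, in the order asked, and still so for the second after the job is handed in, with the robot touching nothing.
It also fails if it takes over 72 s, if anything falls off the work surface, if the arm or the gripper's body presses on something with over 40 N, if the wrist force passes 120 N, or if a joint passes its speed limit or range.

### The arm

A 6-joint arm with a two-finger parallel gripper is mounted at the origin on the work surface. World frame = base frame: x ahead of the robot, y to its left, z up, the work surface at z = 0. Lengths are in m, angles in rad, forces in N, time in s.
With the tool pointing down it reaches from about 0.2 to 0.875 m from the base axis. Payload 3.4 kg.
Tool frame: the origin (TCP) lies between the finger pads; the fingertips stand 25 mm ahead of it and the grasp point (between the pads) lies 6 mm ahead of it (r.nose_length is the z of the fingertips in the tool frame, in m); z points along the fingers, y is the line along which they close (so a half turn about z gives the same grasp; the last joint's range is limited). The gripper opens to 94 mm and grips with 3 to 60 N. Pads are 16 mm wide; open, the fingers measure 119 mm over their backs; the gripper's body (75 mm by 177 mm) begins 78 mm behind the grasp point.
Start: joints at [1.173, 0.276, 1.505, -0, 1.361, -0.121], TCP at [0.157, 0.553, 0.23] pointing down, gripper open.
Joint ranges: [-2.89, 2.89], [-0.75, 2.08], [0.22, 2.7], [-1.18, 4.32], [0.11, 2.71], [-2.7, 2.7]. Speed limits (rad/s): [2.57, 2.57, 3.14, 3.14, 3.14, 3.14].

### API

Orientations are given as a unit quaternion [w, x, y, z].
In Python, from plant import r, gripper_to, inverse_kinematics, vision, models, telemetry gives the robot as it stands. Calls block until the motion is done:
- r.move_to(position, orientation): joint-space move of the TCP to a pose.
- r.move_l(position, rot=None, vel=0.15, guard=None): straight line of the TCP; rot=None keeps the orientation; vel is the mean speed in m/s. With guard (N) it stops when the force on the tool has changed by that much, and returns True; else False.
- r.movej(angles): joint-space move.
- gripper_to(opening, f_grip=None): finger opening in m; f_grip is the grip in N (None keeps the last); returns when the fingers have stopped.
- r.hold(seconds).
- inverse_kinematics(position, orientation): joint angles nearest the present ones, or None.
- vision.snapshot(name): name is "scene" or "top" or "wrist"; returns the picture (420x560x3 uint8, red, green, blue); there is no depth.
- vision.get_calibration(name): a dict with "fx", "fy", "cx", "cy" (pixels), "position" and "orientation" of the camera in the world. Camera axes: x right, y down, z forward; pixel columns grow to the right and rows downward; lengths in m; the calibration is good to about 2 mm. A picture is of the moment at which its call begins: read the wrist's pose just before it. get_calibration takes no time and is no camera call; for the wrist camera it gives the pose at the moment of the call.
A pose or a line that the arm cannot do raises r.PlanningError and nothing moves.
- r.sign_off(): hands the job in; it is judged then, once.
Trained networks look in the newest picture that a camera, given by its name, has taken for a name from the list of things; names that differ only in an ending like _2 or _b are one class to them, and where a whole thing is asked for, a point or a joint stands for the part that bears it (a point fixed in the world has none). Each returns a list of dicts, best first, with "score" (0 to 1); they miss things now and then, are a little off and sometimes report something else, mostly with a low value. They report only what shows in the picture. A call takes as long as a camera call.
- models.boxes_of(thing, camera): "at" ([x, y, z] in m, in world coordinates, good to about 4 mm: the middle of the surface that is visible of it).
- models.regions_of(thing, camera): "pixels" (420x560 bool, what is visible of it).
- models.mark_of(thing, camera): "at" ([x, y, z] in m, in world coordinates, good to about 4 mm: a listed point, or the origin of a listed thing).
Readings, each from a call of its own:
- telemetry.current_t(): time.
- telemetry.current_joints(): joint angles.
- telemetry.current_dq(): joint speeds.
- telemetry.current_joint_efforts(): joint torques, N m.
- telemetry.current_ee_pos(): TCP position.
- telemetry.current_tool_rot(): TCP orientation.
- telemetry.current_wrist_force(): force on the tool from outside, world axes, zero at the start.
- telemetry.current_torque(): the same for the moment, N m.
- telemetry.current_opening(): finger opening in m.
- telemetry.current_finger_force(): force on a finger pad.
Only numpy, scipy, OpenCV 4.12 (cv2) and the standard library are available. Lean on these libraries where they do the work, as an engineer would, in place of code of your own. Each camera call takes 0.05 s, during which the arm holds its last target. There are 200 camera calls.

## Working session

There is one attempt and no reset: what is moved stays moved. The work goes in short steps, each a Python script; the robot and the scene stay as the last script left them, time stands still between calls to the robot, and variables do not carry over. Pictures are saved under pics/ and viewed, at most 10 in all, crops included, and the job is handed in when it is done.

```bash
mkdir -p pics; ls; python3 - <<'E'
from plant import r, gripper_to, inverse_kinematics, vision, models, telemetry
import cv2,numpy as np
for c in("scene","top"):
    im=vision.snapshot(c); cv2.imwrite(f"pics/{c}0.png",im[:,:,::-1])
    k=vision.get_calibration(c);print(c,k)
    for t in("extractor","hinge","eye","stick_mid","hook","rest_mid"):
        print(t,[(np.round(d["at"],4).tolist(),round(d["score"],2)) for d in models.mark_of(t,c)[:2]])
print(telemetry.current_t())
E
```

```text
pics
scene {'fx': 420.15593941621563, 'fy': 420.15593941621563, 'cx': 280.6974644868929, 'cy': 205.1784298182211, 'position': array([1.65078116, 0.62797007, 1.10995306]), 'orientation': array([-0.22778231,  0.47644448,  0.75645651, -0.38586193])}
extractor [([0.5076, -0.115, 0.0009], 0.98), ([0.541, -0.4178, 0.0024], 0.6)]
hinge [([0.6023, -0.1048, 0.0574], 0.82), ([0.3918, -0.5022, 0.0042], 0.74)]
eye [([0.7069, -0.0944, 0.1704], 0.61), ([0.3944, -0.5028, 0.0019], 0.21)]
stick_mid [([0.4874, 0.2286, 0.0913], 0.92)]
hook [([0.676, 0.1995, 0.0471], 0.93)]
rest_mid [([0.4839, 0.2294, 0.0915], 0.9), ([0.7097, -0.0942, 0.1721], 0.26)]
top {'fx': 400.46197828609587, 'fy': 400.46197828609587, 'cx': 279.6364228770175, 'cy': 211.4688257478226, 'position': array([0.30724629, 0.05870868, 1.37829161]), 'orientation': array([-0.04878904,  0.7058373 , -0.70446066,  0.05611169])}
extractor []
hinge [([0.6018, -0.1057, 0.0543], 0.69)]
eye [([0.7049, -0.0922, 0.175], 0.57), ([0.6095, 0.4814, -0.0019], 0.45)]
stick_mid [([0.4872, 0.2349, 0.0905], 0.75)]
hook [([0.6743, 0.202, 0.0422], 0.88), ([0.5383, -0.4143, 0.0004], 0.65)]
rest_mid [([0.4881, 0.2311, 0.091], 0.56)]
0.7
```

View pics/scene0.png

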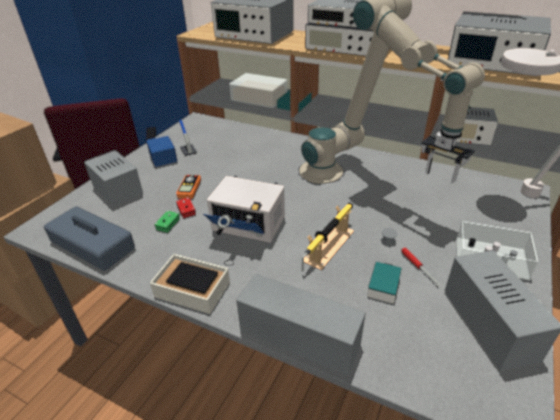

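View pics/top0.png

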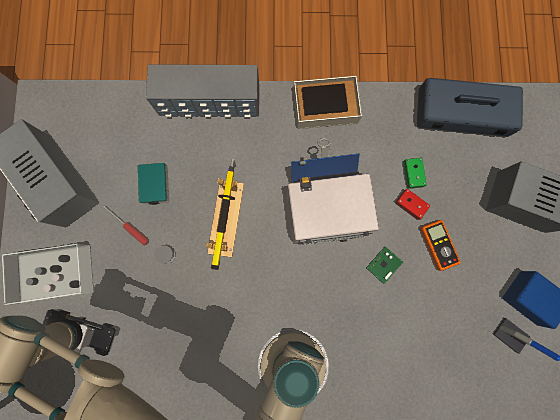

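The top view shows the stick in its rest near (225,215), hook end up. The extractor is near (333,207), with the open flap and its ring near (323,145). The networks gave consistent marks, so I'll refine the two headings from the top picture.

```bash
cat > h.py <<'E'
from plant import r, gripper_to, inverse_kinematics, vision, models, telemetry
import numpy as np, cv2
from scipy.spatial.transform import Rotation as R
def quat(yaw, flip=0):
    "tool down, tool x along the stick's heading"
    a=yaw+np.pi*flip; c,s=np.cos(a),np.sin(a)
    q=R.from_matrix(np.array([[c,s,0],[s,-c,0],[0,0,-1]])).as_quat(); return q[[3,0,1,2]]
def project(uv,cam,z):
    k=vision.get_calibration(cam); q=k["orientation"]; M=R.from_quat(q[[1,2,3,0]]).as_matrix()
    d=np.c_[(uv[:,0]-k["cx"])/k["fx"],(uv[:,1]-k["cy"])/k["fy"],np.ones(len(uv))]@M.T
    return k["position"]+d*((z-k["position"][2])/d[:,2])[:,None]
def mark(t,cams=("scene","top"),snap=True):
    out=[]
    for c in cams:
        if snap: vision.snapshot(c)
        m=models.mark_of(t,c)
        if m: out.append(m[0]["at"]); print(t,c,np.round(m[0]["at"],4),round(m[0]["score"],2))
    return np.mean(out,0) if out else None
E
python3 - <<'E'
from h import *
im=vision.snapshot("top"); hsv=cv2.cvtColor(im,cv2.COLOR_RGB2HSV)
def rect(mask,z):
    n,l,s,_=cv2.connectedComponentsWithStats(mask.astype(np.uint8)); 
    v,u=np.nonzero(mask); p=project(np.c_[u,v].astype(float),"top",z)[:,:2].astype(np.float32)
    return p
H,S,V=[hsv[...,i].astype(int) for i in range(3)]
w=np.zeros(H.shape,bool); w[140:285,195:255]=1
y=w&(H>22)&(H<33)&(S>170)&(V>110)
p=rect(y,0.098); c=p.mean(0); e=np.linalg.svd(p-c,full_matrices=0)[2][0]; e*=np.sign(e[0])
print("stick n",len(p),"yaw",np.arctan2(e[1],e[0]),"c",c, "ext",np.ptp((p-c)@e), "end", c+e*((p-c)@e).min(), c+e*((p-c)@e).max())
w[:]=0; w[165:250,280:385]=1
m=(w&(V>185)&(S<40)).astype(np.uint8); m=cv2.morphologyEx(m,cv2.MORPH_OPEN,np.ones((5,5)))
p=rect(m>0,0.165); print("roof",len(p),cv2.minAreaRect(p))
print("tool quat",quat(-.16),quat(-.16,1),telemetry.current_tool_rot())
for f in(0,1):
    for P,a in(((.4875,.231,.18),-.16),((.517,-.113,.31),.1)): print(f,inverse_kinematics(P,quat(a,f)))
E
```

```text
stick n 346 yaw -0.14155386 c [0.46817902 0.23125155] ext 0.3065586 end [0.3289023  0.25109947] [0.63239473 0.20784967]
roof 1388 ((0.49443700909614563, -0.11766518652439117), (0.14588294923305511, 0.2500167489051819), 7.4657158851623535)
tool quat [ 0.          0.99680171 -0.07991469  0.        ] [0.         0.07991469 0.99680171 0.        ] [1.60221268e-05 1.37931344e-01 9.90441789e-01 7.79726876e-05]
0 [ 3.13501827e-01  2.56588230e-01  1.66265391e+00 -4.44089210e-16
  1.22235051e+00  2.04429815e+00]
0 [-3.46703554e-01  1.71069275e-01  1.45117069e+00 -4.44089210e-16
  1.51935269e+00  1.12409277e+00]
1 [ 3.13501827e-01  2.56588230e-01  1.66265391e+00 -4.44089210e-16
  1.22235051e+00 -1.09729450e+00]
1 [-3.46703554e-01  1.71069275e-01  1.45117069e+00 -4.44089210e-16
  1.51935269e+00 -2.01749988e+00]
```

```bash
python3 - <<'E'
from h import *
gripper_to(0.07)
r.move_to([.4885,.2305,.22],quat(-.148))
im=vision.snapshot("wrist"); cv2.imwrite("pics/w0.png",im[:,:,::-1])
for t in("stick_mid","hook"): mark(t,("wrist",),False)
hsv=cv2.cvtColor(im,cv2.COLOR_RGB2HSV); H,S,V=[hsv[...,i].astype(int) for i in range(3)]
v,u=np.nonzero((H>22)&(H<33)&(S>170)&(V>110)); p=project(np.c_[u,v].astype(float),"wrist",.098)[:,:2]
c=p.mean(0); e=np.linalg.svd(p-c,full_matrices=0)[2][0]; e*=np.sign(e[0]); print(len(p),c,np.arctan2(e[1],e[0]))
n=np.array([-e[1],e[0]]);print("line offset of (.4885,.2305)",(np.array([.4885,.2305])-c)@n, telemetry.current_ee_pos(),telemetry.current_t())
E
```

```text
stick_mid wrist [0.4862 0.2292 0.088 ] 0.89
3820 [0.528623   0.22323167] -0.1433372422900068
line offset of (.4885,.2305) 0.001462346598090975 [0.48821696 0.23113178 0.22001485] 3.3333
```

View pics/w0.png

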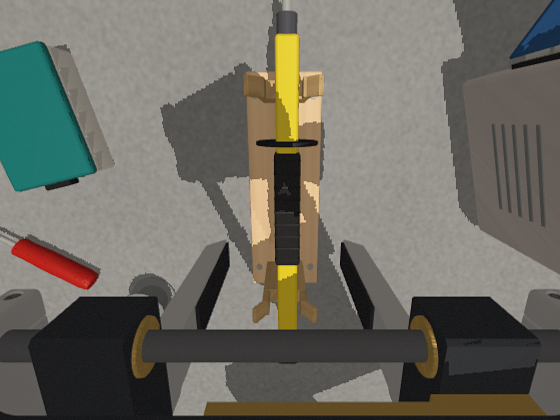

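The wrist view shows the grip lying straight between the open fingers, rows 152–264 at column 288. The forks are clear of the fingers, so I'll grasp and lift.

```bash
python3 - <<'E'
from h import *
print(project(np.array([[287,152.],[288,264.]]),"wrist",.1)[:, :2].mean(0))
q=quat(-.1435); P=np.array([.4872,.2296,.094])
print(r.move_l(P+[0,0,.03],q,vel=.15), r.move_l(P,vel=.06,guard=8))
gripper_to(0.0,55); r.hold(.2)
print("open",telemetry.current_opening(),telemetry.current_finger_force(),telemetry.current_wrist_force(),telemetry.current_ee_pos())
r.move_l(P+[0,0,.08],vel=.08)
print(telemetry.current_wrist_force(),telemetry.current_torque())
r.move_l(P+[0,0,.236],vel=.2)
yaw=.12; E=np.array([.706,-.093]); d=np.array([np.cos(yaw),np.sin(yaw)])
m=E-.190*d-.005*d
r.move_to([m[0]-.03,m[1],.33],quat(yaw)); r.move_l([*m,.315],vel=.1)
print(m,telemetry.current_ee_pos(),telemetry.current_t(),telemetry.current_wrist_force())
for c in("scene","top","wrist"):
    im=vision.snapshot(c); cv2.imwrite(f"pics/{c}1.png",im[:,:,::-1])
    for t in("hook","eye","stick_mid"): mark(t,(c,),False)
E
```

```text
[0.48658678 0.22862096]
False False
open 0.023679195656390813 55.00039100646973 [-0.02077405 -1.1975366   1.32634125] [0.48716963 0.22941922 0.09402795]
[ 0.29721149 -0.10375376 -1.74944777] [-0.01264476  0.17849619 -0.03563304]
[ 0.51240232 -0.11634388] [ 0.51273052 -0.1159287   0.31411774] 9.6167 [ 0.22696994 -0.47646241 -1.86690016]
hook scene [ 0.7023 -0.0942  0.2645] 0.64
eye scene [ 0.7078 -0.0951  0.1741] 0.84
stick_mid scene [ 0.5174 -0.1166  0.31  ] 0.82
hook top [ 0.6991 -0.0944  0.2657] 0.77
eye top [ 0.7072 -0.0962  0.1728] 0.69
stick_mid top [ 0.5127 -0.1111  0.3078] 0.85
stick_mid wrist [ 0.5113 -0.1191  0.3079] 0.64
```

```bash
python3 - <<'E'
import cv2,numpy as np
a=cv2.imread("pics/scene1.png")[150:290,140:320]; b=cv2.imread("pics/wrist1.png")
a=cv2.resize(a,None,fx=2.4,fy=2.4); b=cv2.resize(b,(448,336)); 
o=np.zeros((340,790+0,3),np.uint8); a=cv2.resize(a,(380,296)); o[:296,:380]=a; b=cv2.resize(b,(408,306)); o[:306,382:790]=b
cv2.imwrite("pics/c1.png",o)
E
```

```text
(no output)
```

View pics/c1.png

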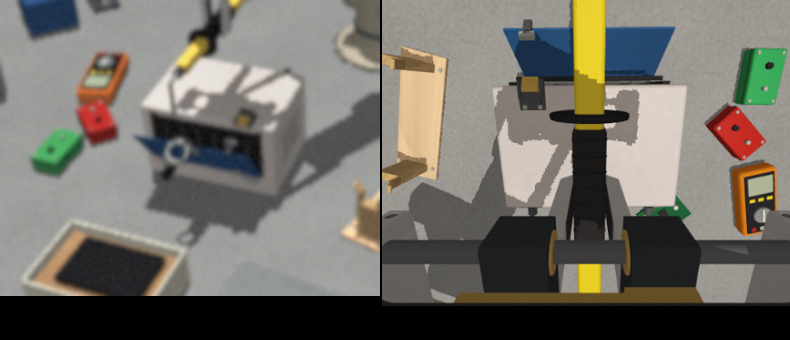

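The scene crop shows the prong hanging just above and short of the ring. The wrist view shows the stick straight over the roof and clear of the latch on the left. The marks put the hook 6 mm short of the ring centre, so I'll correct that and descend.

```bash
python3 - <<'E'
from h import *
p=np.array(telemetry.current_ee_pos())
p+= [.0058,-.001,0]; r.move_l(p,quat(.118),vel=.05)
f0=np.array(telemetry.current_wrist_force())
p[2]=.2245
print("guard",r.move_l(p,vel=.06,guard=4)); r.hold(.1)
print(telemetry.current_ee_pos(),np.array(telemetry.current_wrist_force())-f0,telemetry.current_t())
for c in("scene","top"):
    im=vision.snapshot(c); cv2.imwrite(f"pics/{c}2.png",im[:,:,::-1])
    for t in("hook","eye"): mark(t,(c,),False)
a=cv2.imread("pics/scene2.png")[170:270,170:300]; b=cv2.imread("pics/top2.png")[110:240,270:400]
cv2.imwrite("pics/c2.png",np.hstack([cv2.resize(a,(400,308)),cv2.resize(b,(308,308))]))
E
```

```text
guard False
[ 0.51829457 -0.11742949  0.22484623] [ 0.33752429 -0.36666101 -0.1400359 ] 12.2417
hook scene [ 0.7066 -0.0966  0.1755] 0.83
eye scene [ 0.7096 -0.094   0.1756] 0.58
hook top [ 0.7068 -0.0933  0.1762] 0.72
eye top [ 0.707  -0.092   0.1746] 0.8
```

View pics/c2.png

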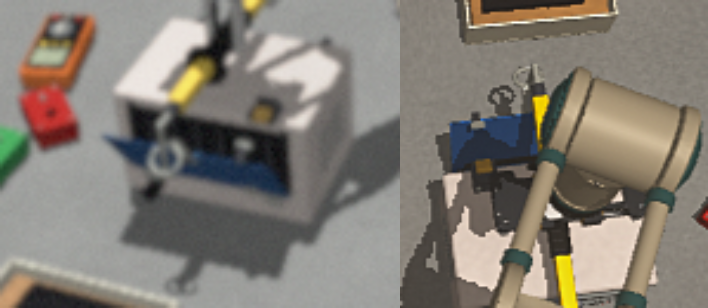

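The scene crop shows the prong inside the ring at about (165,155), and no force was felt on the way down. Now I'll draw the flap along its arc while watching the force.

```bash
cat >> h.py <<'E'
YAW=.115; D=np.array([np.cos(YAW),np.sin(YAW),0])
P0=np.array([.5183,-.1174,.2248]); F0=np.array([.25,-.45,-1.9])
def xz(t): return np.array([.025*np.cos(t)+.155*np.sin(t), .155*np.cos(t)-.025*np.sin(t)])
def tcp(t,off=.011):
    "TCP for flap angle t with the prong against the ring's near side"
    a=xz(t)-xz(.57); return P0+D*(a[0]-off*np.cos(t))+[0,0,a[1]]
def pull():
    f=np.array(telemetry.current_wrist_force())-F0
    return f@D, f
E
python3 - <<'E'
from h import *
print(r.move_l(tcp(.57),vel=.03,guard=10),pull())
for t in np.linspace(.52,.17,8):
    g=r.move_l(tcp(t),vel=.05,guard=8); f=pull(); print(round(t,3),g,np.round(f[0],2),np.round(f[1],2))
    if g or abs(f[0])>8: break
print(telemetry.current_ee_pos(),telemetry.current_t())
for c in("scene",):
    im=vision.snapshot(c); cv2.imwrite(f"pics/{c}3.png",im[:,:,::-1])
    for t in("hook","eye"): mark(t,(c,),False)
cv2.imwrite("pics/c3.png",cv2.resize(im[170:270,170:300,::-1],(520,400)))
E
```

```text
False (np.float64(2.3332845988853532), array([2.18720136, 1.39899616, 0.57120363]))
0.52 False 1.04 [0.97 0.65 0.62]
0.47 False 0.49 [ 0.47  0.2  -1.02]
0.42 False -0.22 [-0.31  0.78  0.42]
0.37 False -1.03 [-1.01 -0.16  0.99]
0.32 False -0.68 [-0.65 -0.28  0.46]
0.27 False 0.07 [0.04 0.26 0.5 ]
0.22 False -0.54 [-0.46 -0.73 -0.55]
0.17 False -0.2 [-0.19 -0.13 -0.5 ]
[ 0.45360069 -0.12486433  0.25652389] 15.4583
hook scene [ 0.6447 -0.1044  0.2092] 0.59
eye scene [ 0.6539 -0.1003  0.2073] 0.57
```

View pics/c3.png

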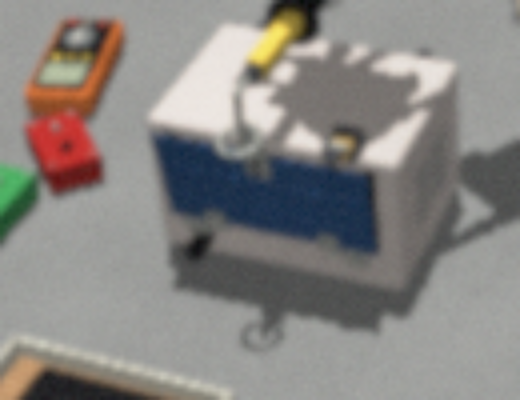

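The flap has followed and now stands nearly upright, with the ring on the prong at about (240,140). Next come fine steps into the seal, guided by force.

```bash
cat > close.py <<'E'
from h import *
def fav():
    v=[]
    for _ in range(4): r.hold(.02); v.append(pull()[0])
    return np.mean(v)
t=.17; s=0; log=[]
p=tcp(.17); s0=xz(.17)[0]
zf=lambda s: xz(np.clip((s0-s-.025)/.155,-.06,.2))[1]-xz(.17)[1]
f=0
while s<.040:
    ds=.002 if s<.012 and f<4 else (.0007 if f<7 else .0004)
    s+=ds
    g=r.move_l(p-D*s+[0,0,zf(s)],vel=.02,guard=9); f=fav(); log.append((round(s*1000,1),round(f,1)))
    if g or f>16.8: break
print(log,g,pull()[1],telemetry.current_ee_pos(),telemetry.current_t())
E
python3 close.py
```

```text
[(2.0, np.float64(0.3)), (4.0, np.float64(3.7)), (6.0, np.float64(4.6)), (6.7, np.float64(5.0)), (7.4, np.float64(4.7)), (8.1, np.float64(5.1)), (8.8, np.float64(1.9)), (10.8, np.float64(1.8)), (12.8, np.float64(1.6)), (13.5, np.float64(2.4)), (14.2, np.float64(3.0)), (14.9, np.float64(2.1)), (15.6, np.float64(2.3)), (16.3, np.float64(2.5)), (17.0, np.float64(4.9)), (17.7, np.float64(6.4)), (18.4, np.float64(7.3)), (18.8, np.float64(7.6)), (19.2, np.float64(7.5)), (19.6, np.float64(8.1)), (20.0, np.float64(7.8)), (20.4, np.float64(8.3)), (20.8, np.float64(8.5)), (21.2, np.float64(8.5)), (21.6, np.float64(8.7)), (22.0, np.float64(9.4)), (22.4, np.float64(9.2)), (22.8, np.float64(9.5)), (23.2, np.float64(9.9)), (23.6, np.float64(9.9)), (24.0, np.float64(10.5)), (24.4, np.float64(10.6)), (24.8, np.float64(10.6)), (25.2, np.float64(10.7)), (25.6, np.float64(10.9)), (26.0, np.float64(9.9)), (26.4, np.float64(10.9)), (26.8, np.float64(10.9)), (27.2, np.float64(11.4)), (27.6, np.float64(12.0)), (28.0, np.float64(12.6)), (28.4, np.float64(13.7)), (28.8, np.float64(14.6)), (29.2, np.float64(15.1)), (29.6, np.float64(16.1)), (30.0, np.float64(16.7)), (30.4, np.float64(17.3))] False [16.37606602  2.24917292 -9.26208561] [ 0.42940505 -0.12798532  0.26333477] 30.5167
```

```bash
python3 - <<'E'
from h import *
for c in("scene","wrist","top"):
    im=vision.snapshot(c); cv2.imwrite(f"pics/{c}4.png",im[:,:,::-1])
    for t in("hook","eye","stick_mid"): mark(t,(c,),False)
a=cv2.imread("pics/scene4.png")[160:260,180:310]; b=cv2.imread("pics/wrist4.png")
cv2.imwrite("pics/c4.png",np.hstack([cv2.resize(a,(416,320)),cv2.resize(b,(380,320))]))
E
```

```text
hook scene [ 0.4332 -0.1263  0.2581] 0.4
eye scene [ 0.6273 -0.1011  0.2134] 0.89
stick_mid scene [ 0.4323 -0.1291  0.2591] 0.57
stick_mid wrist [ 0.4299 -0.128   0.2573] 0.89
hook top [ 0.616  -0.1042  0.2123] 0.77
eye top [ 0.6255 -0.1046  0.2126] 0.64
stick_mid top [ 0.4284 -0.1227  0.2614] 0.71
```

View pics/c4.png

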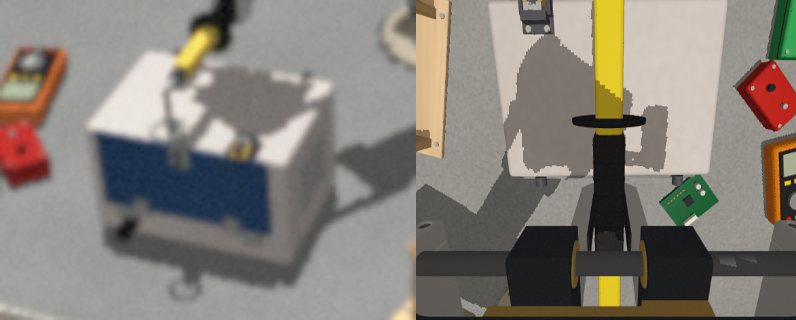

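The flap looks flush with the outlet and the ring lies flat over the roof's rear edge. I'll check the latch by slackening the pull and then lightly pulling again.

```bash
cat > check.py <<'E'
from h import *
p0=np.array(telemetry.current_ee_pos()); a=[]
def fav():
    v=[]
    for _ in range(4): r.hold(.02); v.append(pull()[1])
    return np.mean(v,0)
for k in(.001,.002,.003,.004,.006,.008,.011):
    r.move_l(p0+D*k,vel=.03); f=fav(); a.append((k*1000,round(f@D,1),round(f[2],1)))
print(a)
for c in("scene","top"): vision.snapshot(c); mark("eye",(c,),False); mark("hook",(c,),False)
a=[]
for k in(.008,.006,.005,.004,.003,.002,.001):
    r.move_l(p0+D*k,vel=.03); f=fav(); a.append((k*1000,round(f@D,1),round(f[2],1)))
    if f@D>7: break
print(a,telemetry.current_t())
E
python3 check.py
```

```text
[(1.0, np.float64(5.4), np.float64(-0.3)), (2.0, np.float64(3.6), np.float64(1.0)), (3.0, np.float64(1.4), np.float64(0.3)), (4.0, np.float64(-0.3), np.float64(-0.2)), (6.0, np.float64(-0.3), np.float64(-0.6)), (8.0, np.float64(-0.1), np.float64(-0.3)), (11.0, np.float64(-0.3), np.float64(0.4))]
eye scene [ 0.6323 -0.1068  0.2097] 0.95
hook scene [ 0.6285 -0.1051  0.2144] 0.91
eye top [ 0.6298 -0.1061  0.2126] 0.64
hook top [ 0.6267 -0.1063  0.2141] 0.93
[(8.0, np.float64(-0.8), np.float64(-0.0)), (6.0, np.float64(-0.3), np.float64(-0.2)), (5.0, np.float64(-0.4), np.float64(-0.0)), (4.0, np.float64(-0.5), np.float64(-0.5)), (3.0, np.float64(-0.2), np.float64(-0.1)), (2.0, np.float64(1.7), np.float64(-0.7)), (1.0, np.float64(5.2), np.float64(-2.6))] 35.9667
```

The ring only loads up again within the last 2.5 mm, where the seal alone had begun about 13 mm out. So the flap no longer springs back and the latch has caught. I'll unhook and return the stick.

```bash
python3 - <<'E'
from h import *
p=np.array(telemetry.current_ee_pos())+D*.0125
r.move_l(p,vel=.04); print(pull()); 
p[2]+=.09; print("up guard",r.move_l(p,vel=.09,guard=4),pull()[1])
for c in("scene","top"): vision.snapshot(c); mark("eye",(c,),False); mark("hook",(c,),False); mark("stick_mid",(c,),False)
P=np.array([.4872,.2296,.094]); q=quat(-.1435)
r.move_to(P+[0,0,.22],q)
r.move_l(P+[0,0,.075],vel=.15)
im=vision.snapshot("scene"); mark("hook",("scene",),False)
cv2.imwrite("pics/c5.png",cv2.resize(im[170:310,270:400,::-1],(520,560)))
im=vision.snapshot("wrist"); hsv=cv2.cvtColor(im,cv2.COLOR_RGB2HSV); H,S,V=[hsv[...,i].astype(int) for i in range(3)]
print(telemetry.current_ee_pos(),telemetry.current_t())
E
```

```text
(np.float64(-0.0691146012454956), array([-0.13808816,  0.59314532, -0.80449763]))
up guard False [-0.21507784 -0.04387218 -0.08928219]
eye scene [ 0.6007 -0.1035  0.0571] 0.42
hook scene [ 0.6344 -0.1081  0.3005] 0.59
stick_mid scene [ 0.4465 -0.1282  0.3465] 0.88
eye top [ 0.6325 -0.1036  0.2123] 0.6
stick_mid top [ 0.441  -0.1209  0.3481] 0.78
hook scene [0.6792 0.1984 0.1227] 0.69
[0.48783946 0.22975681 0.17000666] 40.625
```

View pics/c5.png

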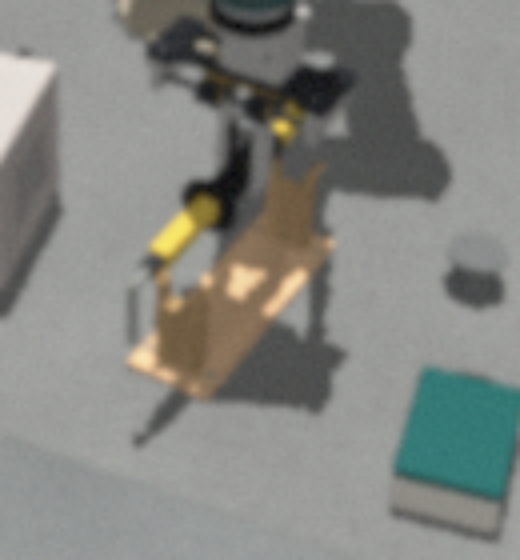

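The stick hangs level above both forks, in line with them. I'll lower and release it.

```bash
python3 - <<'E'
from h import *
P=np.array([.4872,.2296,.094])
print(r.move_l(P+[0,0,.012],vel=.08,guard=6), r.move_l(P+[0,0,.0005],vel=.03,guard=4),telemetry.current_ee_pos(),pull()[1])
gripper_to(.06); r.hold(.1)
r.move_l(P+[0,0,.12],vel=.15); r.move_to([.25,.40,.3],quat(-.1435))
for c in("scene","top"):
    im=vision.snapshot(c); cv2.imwrite(f"pics/{c}6.png",im[:,:,::-1])
    for t in("eye","hinge","stick_mid","hook","rest_mid"): mark(t,(c,),False)
print(telemetry.current_t())
a=cv2.imread("pics/scene6.png")[160:280,180:370]; b=cv2.imread("pics/top6.png")[120:275,190:400]
cv2.imwrite("pics/c6.png",np.vstack([cv2.resize(a,(475,300),interpolation=3),cv2.resize(b,(475,300))]))
E
```

```text
False True [0.48706926 0.22953951 0.0940772 ] [-0.2779707   0.4852334   5.92119238]
eye scene [ 0.6291 -0.1044  0.2139] 0.62
hinge scene [ 0.6012 -0.104   0.0556] 0.77
stick_mid scene [0.4895 0.2292 0.0923] 0.71
hook scene [0.6776 0.1999 0.045 ] 0.84
rest_mid scene [0.485  0.2298 0.0931] 0.94
eye top [ 0.6304 -0.1047  0.2168] 0.5
stick_mid top [0.4874 0.2334 0.0915] 0.96
hook top [0.6743 0.2043 0.0457] 0.88
rest_mid top [0.4896 0.2289 0.0914] 0.93
45.5583
```

View pics/c6.png

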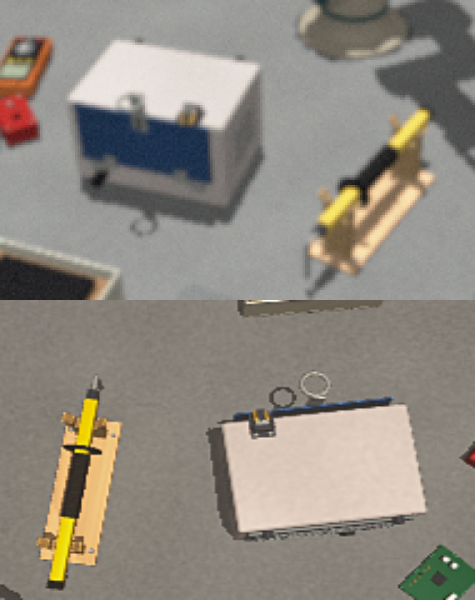

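The stick lies in both forks, the flap is shut, and nothing else has moved. The arm is clear.

```bash
python3 -c "
from plant import r
print(r.sign_off())"
```

```text
the job is handed in; nothing more can be done
None
```

The flap is drawn shut, the stick is unhooked and back in both forks, and the job was handed in at about 46 s. The latch evidently caught: after I slackened the pull, the ring no longer sprang back. Measured pull peaked at about 17 N along the stick, or about 19 N counting the downward force on it.

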